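# Air a cobbler's drying box and hold its lid half open

### The arm

A 6-joint arm with a two-finger parallel gripper is mounted at the origin on the work surface. World frame = base frame: x ahead of the robot, y to its left, z up, the work surface at z = 0. Lengths are in m, angles in rad, forces in N, time in s.
With the tool pointing down it reaches from about 0.425 to 1.125 m from the base axis. Payload 14.9 kg.
Tool frame: the origin (TCP) lies between the finger pads; the fingertips stand 17 mm ahead of it and the grasp point (between the pads) lies 2 mm behind it; z points along the fingers, y is the line along which they close (so a half turn about z gives the same grasp; the last joint's range is limited). The gripper opens to 91 mm and grips with 3 to 60 N. Pads are 32 mm wide; open, the fingers measure 118 mm over their backs; the gripper's body (76 mm by 178 mm) begins 60 mm behind the grasp point.
Start: joints at [1.181, 0.379, 1.734, -0, 1.028, -0.033], TCP at [0.245, 0.656, 0.231] pointing down, gripper open.
Joint ranges: [-2.77, 2.77], [-0.74, 2.19], [0, 2.66], [-1.06, 4.2], [0.31, 2.87], [-3.08, 3.08]. Speed limits (rad/s): [1.89, 1.89, 2.39, 3.14, 3.14, 3.14].

### API

Orientations are given as a 3x3 rotation matrix whose columns are the frame's x, y, z axes.
In Python, from station import manip gives the robot as it stands.
- The arm moves only by the tool send_rows, never from a script. Its argument "series" is a list that holds one entry, the list of rows, each a list of 5 numbers: the shift along the world's x, y, z in mm, then the turn about the world's z in degrees, then the opening, from 0 (shut) to 1 (fully open). A call has 1 to 8 rows; each row shifts and turns the commanded pose from where the row before left it; what a row does not reach is not made up. A row lasts 1/8 s, in which the tool goes at most 62.5 mm and 10.7 degrees, less where a joint would pass 70% of its speed; a pose out of reach is approached as far as the arm can. A call with a gripper value outside its range is refused whole. The fingers move at their own pace and stop on an object; the grip force is fixed at half the most. Time passes only in rows, so rows that do not move let the fingers close. It gives the time, the measured TCP pose, the force, the opening and the grip force at its end, in the units of the state.
- manip.get_obs(): the state, without advancing time (a new reading comes with each control period).
- manip.grab_frame(name): name is "side" or "top"; returns the picture (384x512x3 uint8, red, green, blue); there is no depth.
- manip.get_calibration(name): a dict with "intrinsics" (3x3 intrinsics, pixels), "D" ([k1, k2, p1, p2, k3] as OpenCV has them; the pictures are not rectified), "R" (3x3) and "t" (3): a world point X has camera coordinates R X + t. Camera axes: x right, y down, z forward; pixel columns grow to the right and rows downward; lengths in m; the calibration is good to about 2 mm. A picture is of the moment at which its call begins. get_calibration takes no time and is no camera call.
- manip.hand_in(): hands the job in; it is judged then, once.
The state is a dict: "time_s": time; "joint_positions": joint angles; "dq": joint speeds; "joint_efforts": joint torques, N m; "eef_pos": TCP position; "eef_rot": TCP orientation; "wrist_force": force on the tool from outside, world axes, zero at the start; "torque": the same for the moment, N m; "width": finger opening in m; "gripper_force": force on a finger pad.
Only numpy, scipy, OpenCV 4.12 (cv2) and the standard library are available. Lean on these libraries where they do the work, as an engineer would, in place of code of your own. Each camera call takes 0.05 s, during which the arm holds its last target. There are 200 camera calls.

### The job

The freshly cemented heel pieces in the drying box need airing: take the lid by its red bar, swing it up gently against its open stop and keep it there for two seconds to let the vapour out. Then bring it back down to 50 degrees (the red mark on the side arc) and stay there: the lid falls shut by itself, so finish while still holding the bar, with the lid still. Never let the lid slam, and leave everything else on the bench and in the box where it is.

Things in the scene. Friction and masses are not known exactly. Their poses are not given: they have to be found in the camera images.
- dryer: Drying box: grey open-topped metal box fixed to the bench, 170 (x) x 260 (y) x 100 mm high, with a white lid with a clear window. Origin: centre of its underside, on the bench. x runs from its front (robot side, black vent slots) to its rear, y to its left, z up; it stands at various places and yaws (up to 0.3 rad)
- mark_50 (a point): The red mark on a thin aluminium arc (radius 100 mm about the hinge) that stands on the box's left side, 147 mm left of its middle: the line from the hinge through it is where the lid's underside lies at 50 degrees. A black mark at the top end of the arc, just past 80 degrees, shows the open stop
- hood (a joint): Lid angle, rad: 0 shut (start), grows as the lid opens upward; the open stop is at 1.396 (80 degrees). A weak spring and its own weight always pull it shut, also from the stop; holding it takes 2 to 4 N at the bar. Lid 170 x 260 x 12 mm, 0.3 to 0.6 kg with bar
- hood_hinge (a point): The lid's hinge line, along y at the top of the box's rear wall, in the middle of its width: 85 mm behind the box's origin and 100.5 mm above the bench. It does not move as the lid turns; its axes turn with the lid (at angle 0 parallel to the box's)
- bar: Red lifting bar: round sleeve, 12 mm diameter, 124 mm long along its y, turning freely about its length between two steel arms; origin: its middle. In the lid's axes 220 mm in front (-x) of the hinge line and 6 mm above it, so at angle a it is 220 cos a - 6 sin a in front of and 220 sin a + 6 cos a above the hinge (106 mm above the bench when shut). 44 mm free behind it
- heel_tan: Reddish heel piece lying in the box, about 55 x 52 x 12 mm, loose; leave alone. Origin: its underside
- heel_black: Black heel piece lying in the box, about 55 x 52 x 12 mm, loose; leave alone. Origin: its underside
- cement: White bottle, 60 mm diameter, 110 mm high, standing on the left of the box; leave alone. Origin: its underside
- wax_tin: Dark flat round tin, 76 mm diameter, 28 mm high, on the right of the box; leave alone. Origin: its underside
- shoe_last: Wooden shoe last, 230 x 70 x 97 mm, further out to one side; leave alone. Origin: its underside
- jar: Amber jar with dark cap, 70 mm diameter, 90 mm high, further out to one side; leave alone. Origin: its underside
- hammer: Hammer, 240 mm long, lying near the robot on its right; leave alone. Origin: its underside
- brush: Brush, 200 mm long, lying near the robot on its left; leave alone. Origin: its underside

How it is judged:
By the outcome, as a careful person would: the job done as asked, in the order asked, and still so for the second after the job is handed in, while the arm keeps its last pose, push and grip.
It also fails if it takes over 51 s, if anything falls off the work surface, if the arm or the gripper's body presses on something with over 40 N, if the wrist force passes 120 N, or if a joint passes its speed limit or range.

## Working session

There is one attempt and no reset: what is moved stays moved. The work goes in short steps, Python scripts to look and compute and a tool call to move; the robot and the scene stay as the last step left them, time stands still between calls to the robot, and variables do not carry over. Pictures are saved under pics/ and viewed, at most 10 in all, crops included, and the job is handed in when it is done.

Besides the shell and the picture viewer there is one more tool, called after ">>>" by a JSON object that holds its "fn" and its "kwargs", one argument or row to a line. send_rows: Moves the arm, as the interface text tells. Its arguments: {"type":"object","properties":{"series":{"type":"array"}},"required":["series"]}

```bash
mkdir -p pics; python3 - <<'E'
from station import manip
import cv2
for n in("side","top"):
    f=manip.grab_frame(n); cv2.imwrite(f"pics/{n}0.png",cv2.resize(f[:,:,::-1],(800,600),interpolation=cv2.INTER_CUBIC))
    c=manip.get_calibration(n);print(n,c)
o=manip.get_obs();print(o["eef_pos"],o["eef_rot"],o["wrist_force"],o["time_s"])
E
```

```text
side {'intrinsics': array([[348.3360853 ,   0.        , 249.09294431],
       [  0.        , 348.3360853 , 191.94001728],
       [  0.        ,   0.        ,   1.        ]]), 'D': array([-0.10869814,  0.        ,  0.        ,  0.        ,  0.        ]), 'R': array([[-0.83477769,  0.55058146,  0.00250285],
       [ 0.30883765,  0.47200547, -0.82573007],
       [-0.45581302, -0.68852806, -0.56405992]]), 't': array([ 0.43636821, -0.05147588,  1.50669253])}
top {'intrinsics': array([[356.62308964,   0.        , 255.34383934],
       [  0.        , 356.62308964, 194.6151879 ],
       [  0.        ,   0.        ,   1.        ]]), 'D': array([0.00657618, 0.        , 0.        , 0.        , 0.        ]), 'R': array([[-0.02755637, -0.99959304, -0.00737581],
       [-0.99707508,  0.02801166, -0.07111005],
       [ 0.07128772,  0.0053947 , -0.99744121]]), 't': array([0.03887368, 0.56179814, 1.29745344])}
[0.2443685  0.65560789 0.23036088] [[-9.37045903e-01  3.49206051e-01 -3.31476608e-04]
 [ 3.49206208e-01  9.37045469e-01 -9.02368973e-04]
 [-4.50405148e-06 -9.61314839e-04 -9.99999538e-01]] [ 0.01078732 -0.65419293  0.58192981] 0.1
```

View pics/side0.png

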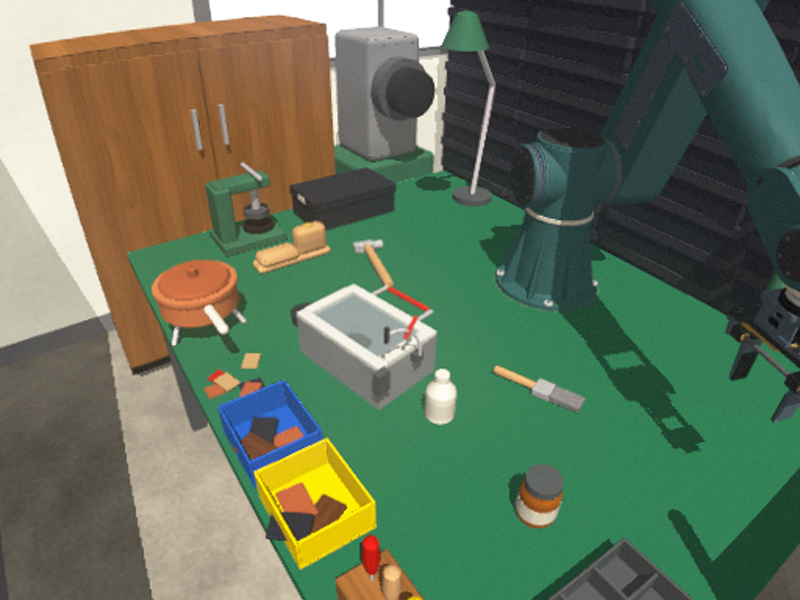

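View pics/top0.png

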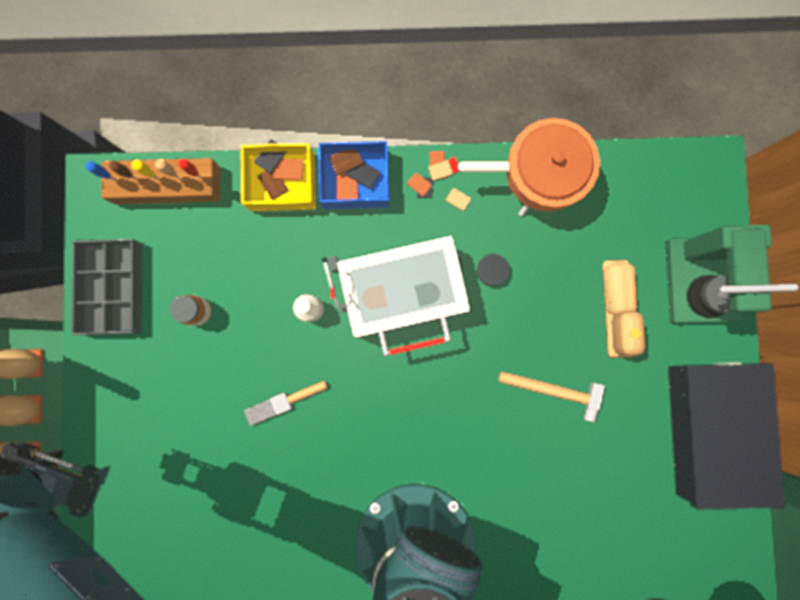

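The top view shows the red bar running from about (389,351) to (449,340) on the 800 px picture, with the lid corners near (338,263), (452,238), (468,312) and (355,336). I'll crop both views closer.

```bash
python3 - <<'E'
from station import manip
import cv2,numpy as np
for n,(x,y,w,h) in dict(top=(200,145,110,90),side=(180,170,110,90)).items():
    f=manip.grab_frame(n); np.save(f"{n}.npy",f)
    cv2.imwrite(f"pics/{n}1.png",cv2.resize(f[y:y+h,x:x+w,::-1],None,fx=6.5,fy=6.5,interpolation=cv2.INTER_CUBIC))
    g=f.astype(int);m=((g[...,0]>120)&(g[...,1]<70)&(g[...,2]<70)).astype(np.uint8)
    k,l,s,c=cv2.connectedComponentsWithStats(m)
    for i in range(1,k):
        if s[i,4]>8 and x<c[i,0]<x+w and y<c[i,1]<y+h:
            p=np.argwhere(l==i)[:,::-1]; r=cv2.minAreaRect(p.astype(np.float32)); print(n,s[i],c[i],r)
E
```

```text
side [249 184  24  15  53] [260.86792453 191.09433962] ((260.57073974609375, 190.87265014648438), (26.90461540222168, 1.9425715208053589), 29.05460548400879)
```

View pics/top1.png

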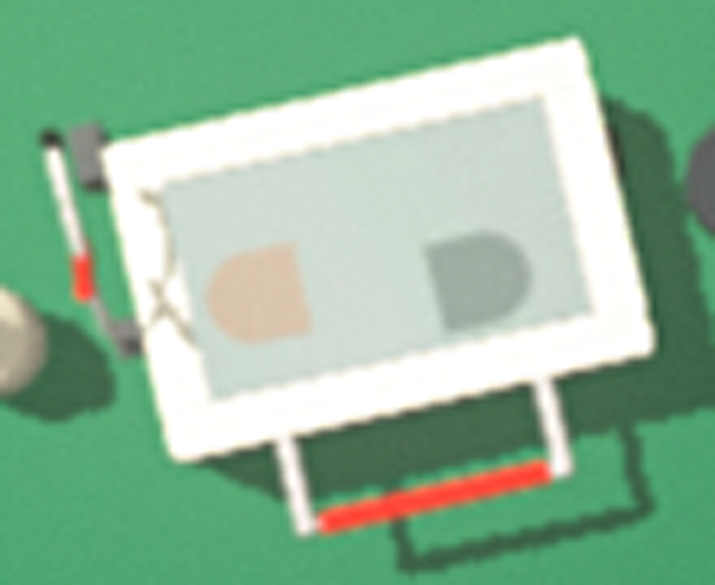

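View pics/side1.png

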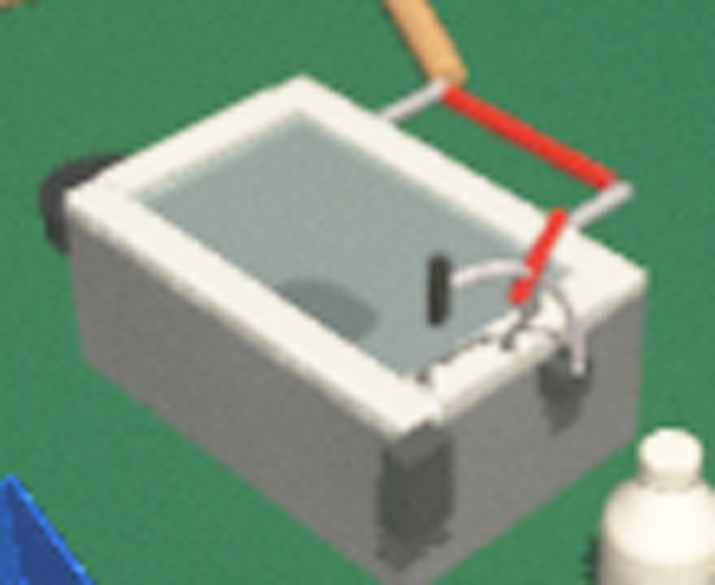

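The top crop shows the bar from (322,523) to (550,470), and the lid's top corners at (105,148), (580,38), (652,352) and (178,460). In the side crop the bar runs from (446,94) to (617,183), and the lid corners are at (303,76), (645,275), (70,195) and (405,435). The red mark is visible at about (82,278) in the top crop and (538,258) in the side crop.

```bash
cat > h.py <<'E'
from station import manip
import cv2,numpy as np
from scipy.optimize import least_squares
def proj(n,P):
    c=manip.get_calibration(n); return cv2.projectPoints(np.array(P,float),cv2.Rodrigues(c["R"])[0],c["t"],c["intrinsics"],c["D"])[0][:,0]
def world(p,P): # P in hinge frame
    c,s=np.cos(p[2]),np.sin(p[2]); return np.array(P)@np.array([[c,s,0],[-s,c,0],[0,0,1]])+[p[0],p[1],.1005]
E
python3 - <<'E'
from h import *
P=[[-.22,.062,.006],[-.22,-.062,.006],[0,.13,.012],[0,-.13,.012],[-.17,-.13,.012],[-.17,.13,.012],[-.0643,.147,.0766]]
q=dict(top=(200,145,[(322,523),(550,470),(105,148),(580,38),(652,352),(178,460),(82,278)]),
side=(180,170,[(617,183),(446,94),(405,435),(70,195),(303,76),(645,275),(538,258)]))
def r(p,ns=("top","side")):
    return np.concatenate([(proj(n,world(p,P))-((np.array(q[n][2])+.5)/6.5-.5+q[n][:2])).ravel() for n in ns])
for ns in (("top",),("side",),("top","side")):
    s=least_squares(r,[.65,0,.2],args=(ns,),loss="soft_l1");print(ns,s.x,r(s.x,ns).reshape(-1,2).round(1).tolist())
p=s.x;print("bar",world(p,[[-.22,0,.006]]),"yaw",np.degrees(p[2]))
R=manip.get_obs()["eef_rot"];print("tool y dir deg",np.degrees(np.arctan2(R[1,1],R[0,1])))
E
```

```text
('top',) [0.67932039 0.030524   0.20324114] [[0.1, 0.3], [0.1, 0.2], [-0.2, 0.4], [-0.1, 0.2], [0.4, -0.4], [-0.5, 0.3], [0.2, -2.3]]
('side',) [0.67716021 0.02962544 0.20461961] [[-0.4, 0.2], [0.6, 0.1], [0.5, -0.8], [-0.9, 0.2], [0.1, -0.4], [0.8, -0.7], [-0.6, 2.4]]
('top', 'side') [0.67849398 0.030568   0.2043825 ] [[0.1, 0.6], [0.2, 0.4], [-0.2, 0.7], [-0.2, 0.4], [0.5, -0.2], [-0.4, 0.6], [0.2, -2.0], [-0.6, 0.5], [0.5, 0.3], [0.2, -0.5], [-1.1, 0.4], [-0.1, -0.1], [0.6, -0.4], [-0.8, 2.8]]
bar [[ 0.46307295 -0.01408377  0.1065    ]] yaw 11.71025482033626
tool y dir deg 69.55691069269163
```

>>> {"fn": "send_rows", "kwargs": {
  "series": [
    [[25,-45,0,-4,0.4],[25,-45,0,-4,0.4],[25,-45,0,-4,0.4],[25,-45,0,-4,0.4],[25,-45,0,-4,0.4],[25,-45,0,-4,0.4],[25,-45,0,-4,0.4],[25,-45,0,-4,0.4]]
  ]
}}

```text
time_s: 1.2
eef_pos: [0.4451, 0.2944, 0.231]
eef_rot: [[-0.608, 0.794, 0.0], [0.794, 0.608, 0.0], [-0.0, 0.0, -1.0]]
wrist_force: [0.0, 0.9, 1.3]
width: 0.0369
gripper_force: 0.0
```

>>> {"fn": "send_rows", "kwargs": {
  "series": [
    [[5,-40,0,-4,0.4],[5,-40,0,-4,0.4],[5,-40,0,-4,0.4],[3,-40,0,-4,0.4],[0,-40,0,-4,0.4],[0,-40,0,-3,0.4],[0,-40,0,-2,0.4],[0,-30,0,-1,0.4]]
  ]
}}

```text
time_s: 2.2
eef_pos: [0.4623, -0.0155, 0.231]
eef_rot: [[-0.199, 0.98, 0.0], [0.98, 0.199, -0.0], [-0.0, 0.0, -1.0]]
wrist_force: [-0.7, 0.5, 0.1]
width: 0.0368
gripper_force: 0.0
```

```bash
cat > st.py <<'E'
from h import *
o=manip.get_obs();R=o["eef_rot"];print(o["time_s"],o["eef_pos"].round(4),"yaw",np.degrees(np.arctan2(R[1,1],R[0,1])),R[:,2].round(3),o["wrist_force"].round(2),o["width"],o["gripper_force"],o["joint_positions"].round(2))
E
python3 st.py
```

```text
2.2 [ 0.4623 -0.0155  0.231 ] yaw 11.47235515307278 [ 0. -0. -1.] [-0.73  0.54  0.09] 0.03676592956774055 0.0 [-0.08 -0.01  2.2  -0.    0.95 -0.28]
```

>>> {"fn": "send_rows", "kwargs": {
  "series": [
    [[0,1,-30,0,0.4],[0,0,-30,0,0.4],[0,0,-20,0,0.4],[0,0,-10,0,0.4],[0,0,0,0,0.4]]
  ]
}}

```text
time_s: 2.82
eef_pos: [0.4623, -0.013, 0.1407]
eef_rot: [[-0.2, 0.98, -0.001], [0.98, 0.2, 0.0], [0.0, -0.001, -1.0]]
wrist_force: [-0.5, 0.1, -0.5]
width: 0.0367
gripper_force: 0.0
```

```bash
python3 st.py; python3 - <<'E'
from h import *
f=manip.grab_frame("side");cv2.imwrite("pics/side2.png",cv2.resize(f[150:250,200:310,::-1],None,fx=5.5,fy=5.5,interpolation=cv2.INTER_CUBIC))
E
```

```text
2.825 [ 0.4623 -0.013   0.1407] yaw 11.562211696038718 [-0.001  0.    -1.   ] [-0.46  0.1  -0.47] 0.03666506748304538 0.0 [-0.08  0.15  2.24 -0.    0.75 -0.28]
```

View pics/side2.png

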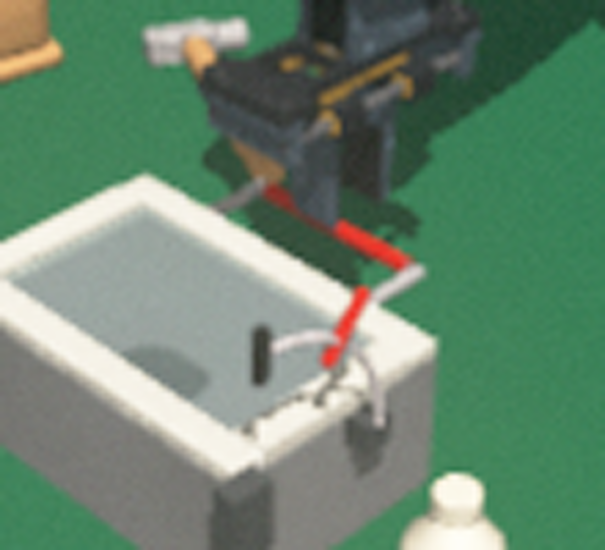

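The fingers straddle the bar: the rear finger is at about (320,190), and the bar runs from (270,185) to (410,260). I'll go down the rest of the way and close.

>>> {"fn": "send_rows", "kwargs": {
  "series": [
    [[0,0,-12,0,0.4],[0,0,-12,0,0.4],[0,0,-8,0,0.4],[0,0,-4,0,0.4],[0,0,0,0,0.4]]
  ]
}}

```text
time_s: 3.5
eef_pos: [0.4624, -0.0131, 0.1047]
eef_rot: [[-0.2, 0.98, -0.001], [0.98, 0.2, 0.0], [0.0, -0.001, -1.0]]
wrist_force: [0.1, -0.3, 0.7]
width: 0.0366
gripper_force: 0.0
```

>>> {"fn": "send_rows", "kwargs": {
  "series": [
    [[0,0,0,0,0.25],[0,0,0,0,0.18],[0,0,0,0,0.14],[0,0,0,0,0.0],[0,0,0,0,0.0],[0,0,0,0,0.0]]
  ]
}}

```text
time_s: 4.25
eef_pos: [0.4623, -0.0131, 0.1049]
eef_rot: [[-0.2, 0.98, -0.0], [0.98, 0.2, -0.0], [0.0, -0.0, -1.0]]
wrist_force: [-3.0, -1.6, 1.0]
width: 0.0115
gripper_force: 30.0
```

```bash
python3 st.py
```

```text
4.25 [ 0.4623 -0.0131  0.1049] yaw 11.55682227320862 [-0. -0. -1.] [-3.02 -1.59  0.98] 0.011516494443222152 29.999406337738037 [-0.08  0.22  2.25 -0.    0.67 -0.28]
```

```bash
python3 - <<'E'
import numpy as np
st=[.5,1,1.5,2,2,2,2,2]+[2.25]*24+[2,2,2,1.5,1.5,1,1,.5]+[.25]*8
a=np.radians(np.cumsum([0]+st));y=np.radians(11.7)
f=-(220*np.cos(a)-6*np.sin(a));v=220*np.sin(a)+6*np.cos(a)
P=np.c_[f*np.cos(y),f*np.sin(y),v];P=(P-P[0]).round(1);d=np.diff(P,axis=0).round(1)
for i in range(0,48,8):print(np.degrees(a[i+8]),P[i+8],d[i:i+8].tolist())
E
```

```text
13.0 [ 6.8  1.4 49.3] [[0.1, 0.0, 1.9], [0.1, 0.0, 3.9], [0.4, 0.1, 5.7], [0.7, 0.2, 7.7], [1.0, 0.2, 7.6], [1.3, 0.2, 7.5], [1.5, 0.4, 7.6], [1.7, 0.3, 7.4]]
31.0 [ 33.8   7.  112.5] [[2.3, 0.5, 8.4], [2.6, 0.5, 8.2], [3.0, 0.6, 8.1], [3.2, 0.7, 8.0], [3.5, 0.7, 7.8], [3.9, 0.8, 7.7], [4.1, 0.9, 7.6], [4.4, 0.9, 7.4]]
49.0 [ 78.5  16.3 164. ] [[4.7, 1.0, 7.1], [5.0, 1.0, 7.0], [5.2, 1.1, 6.8], [5.5, 1.1, 6.6], [5.7, 1.2, 6.4], [6.0, 1.2, 6.1], [6.2, 1.3, 5.9], [6.4, 1.4, 5.6]]
67.0 [136.7  28.3 198.9] [[6.7, 1.3, 5.3], [6.8, 1.5, 5.1], [7.0, 1.4, 4.8], [7.3, 1.5, 4.6], [7.3, 1.5, 4.2], [7.6, 1.6, 3.9], [7.6, 1.6, 3.6], [7.9, 1.6, 3.4]]
78.5 [178.2  36.9 210.8] [[7.0, 1.5, 2.6], [7.1, 1.4, 2.5], [7.3, 1.5, 2.1], [5.4, 1.2, 1.5], [5.5, 1.1, 1.3], [3.7, 0.8, 0.8], [3.7, 0.7, 0.7], [1.8, 0.4, 0.4]]
80.5 [185.7  38.4 212. ] [[1.0, 0.2, 0.1], [0.9, 0.2, 0.2], [0.9, 0.2, 0.2], [0.9, 0.2, 0.1], [1.0, 0.2, 0.2], [0.9, 0.2, 0.1], [0.9, 0.2, 0.1], [1.0, 0.1, 0.2]]
```

>>> {"fn": "send_rows", "kwargs": {
  "series": [
    [[0.1,0,1.9,0,0],[0.1,0,3.9,0,0],[0.4,0.1,5.7,0,0],[0.7,0.2,7.7,0,0],[1,0.2,7.6,0,0],[1.3,0.2,7.5,0,0],[1.5,0.4,7.6,0,0],[1.7,0.3,7.4,0,0]]
  ]
}}

```text
time_s: 5.25
eef_pos: [0.4689, -0.0117, 0.1548]
eef_rot: [[-0.2, 0.98, -0.001], [0.98, 0.2, -0.0], [-0.0, -0.001, -1.0]]
wrist_force: [-3.6, -3.6, -2.8]
width: 0.0112
gripper_force: 30.0
```

>>> {"fn": "send_rows", "kwargs": {
  "series": [
    [[2.3,0.5,8.4,0,0],[2.6,0.5,8.2,0,0],[3,0.6,8.1,0,0],[3.2,0.7,8,0,0],[3.5,0.7,7.8,0,0],[3.9,0.8,7.7,0,0],[4.1,0.9,7.6,0,0],[4.4,0.9,7.4,0,0]]
  ]
}}

```text
time_s: 6.25
eef_pos: [0.4957, -0.0063, 0.218]
eef_rot: [[-0.201, 0.98, -0.002], [0.98, 0.201, -0.001], [-0.0, -0.002, -1.0]]
wrist_force: [-6.6, -6.0, 1.6]
width: 0.0108
gripper_force: 30.0
```

>>> {"fn": "send_rows", "kwargs": {
  "series": [
    [[4.7,0.9,7.1,0,0],[5,0.9,7,0,0],[5.2,1,6.8,0,0],[5.5,1,6.6,0,0],[5.7,1.1,6.4,0,0],[6,1.1,6.1,0,0],[6.2,1.2,5.9,0,0],[6.4,1.3,5.6,0,0]]
  ]
}}

```text
time_s: 7.25
eef_pos: [0.5405, 0.0027, 0.2699]
eef_rot: [[-0.2, 0.98, -0.001], [0.98, 0.2, 0.0], [0.001, -0.001, -1.0]]
wrist_force: [-9.4, -0.4, 6.1]
width: 0.0116
gripper_force: 30.0
```

>>> {"fn": "send_rows", "kwargs": {
  "series": [
    [[6.7,1.3,5.3,0,0],[6.8,1.5,5.1,0,0],[7,1.4,4.8,0,0],[7.3,1.5,4.6,0,0],[7.3,1.5,4.2,0,0],[7.6,1.6,3.9,0,0],[7.6,1.6,3.6,0,0],[7.9,1.6,3.4,0,0]]
  ]
}}

```text
time_s: 8.25
eef_pos: [0.5995, 0.0147, 0.3054]
eef_rot: [[-0.2, 0.98, 0.001], [0.98, 0.2, 0.0], [0.0, 0.001, -1.0]]
wrist_force: [-4.9, -0.1, 5.3]
width: 0.0109
gripper_force: 30.0
```

```bash
python3 st.py
```

```text
8.25 [0.5995 0.0147 0.3054] yaw 11.560466298552946 [ 0.001  0.    -1.   ] [-4.93 -0.06  5.35] 0.010945559724268503 30.000160932540894 [-0.01  0.14  1.89  0.    1.11 -0.22]
```

>>> {"fn": "send_rows", "kwargs": {
  "series": [
    [[7,1.5,2.6,0,0],[7.1,1.4,2.5,0,0],[7.3,1.5,2.1,0,0],[5.4,1.2,1.5,0,0],[5.5,1.1,1.3,0,0],[3.7,0.8,0.8,0,0],[2.5,0.5,0.5,0,0],[0,0,0,0,0]]
  ]
}}

```text
time_s: 9.25
eef_pos: [0.6382, 0.0225, 0.3168]
eef_rot: [[-0.2, 0.98, 0.002], [0.98, 0.2, 0.0], [-0.0, 0.002, -1.0]]
wrist_force: [-2.5, -0.8, 5.6]
width: 0.0112
gripper_force: 30.0
```

```bash
cat > ang.py <<'E'
from h import *
o=manip.get_obs();p=o["eef_pos"];y=np.radians(11.7);h=np.array([.6785,.0306])
f=(h-p[:2])@[np.cos(y),np.sin(y)];v=p[2]+.002-.1005
print("angle",np.degrees(np.arctan2(v,f)-np.arctan2(.006,.22)),"r",np.hypot(f,v),"F",o["wrist_force"].round(1),p.round(4))
E
python3 ang.py
```

```text
angle 77.77848407217736 r 0.22210006120954692 F [-2.5 -0.8  5.6] [0.6382 0.0225 0.3168]
```

>>> {"fn": "send_rows", "kwargs": {
  "series": [
    [[0.9,0.2,0.3,0,0],[0.9,0.2,0.3,0,0],[0.9,0.2,0.3,0,0],[0.9,0.2,0.2,0,0],[0.9,0.2,0.2,0,0],[0.9,0.2,0.2,0,0]]
  ]
}}

```text
time_s: 10.0
eef_pos: [0.6434, 0.0236, 0.3177]
eef_rot: [[-0.2, 0.98, 0.001], [0.98, 0.2, -0.0], [-0.0, 0.001, -1.0]]
wrist_force: [-2.0, -2.4, 5.5]
width: 0.0111
gripper_force: 30.0
```

>>> {"fn": "send_rows", "kwargs": {
  "series": [
    [[0.9,0.2,0.1,0,0],[0.9,0.2,0.1,0,0],[0.9,0.2,0.1,0,0],[0.9,0.2,0.1,0,0]]
  ]
}}

```text
time_s: 10.5
eef_pos: [0.647, 0.0243, 0.3182]
eef_rot: [[-0.2, 0.98, 0.001], [0.98, 0.2, -0.0], [-0.0, 0.001, -1.0]]
wrist_force: [-4.0, -2.7, 6.2]
width: 0.0112
gripper_force: 30.0
```

```bash
python3 ang.py
```

```text
angle 80.12141126890153 r 0.2220642902286433 F [-4.  -2.7  6.2] [0.647  0.0243 0.3182]
```

>>> {"fn": "send_rows", "kwargs": {
  "series": [
    [[0.9,0.2,0.1,0,0],[0.9,0.2,0.1,0,0],[0.9,0.2,0.1,0,0],[0,0,0,0,0]]
  ]
}}

```text
time_s: 11.0
eef_pos: [0.6492, 0.0248, 0.3185]
eef_rot: [[-0.2, 0.98, -0.0], [0.98, 0.2, -0.001], [-0.0, -0.0, -1.0]]
wrist_force: [-8.9, -4.3, 9.3]
width: 0.0111
gripper_force: 30.0
```

```bash
python3 ang.py
```

```text
angle 80.69860628802115 r 0.22200072931048342 F [-8.9 -4.3  9.3] [0.6492 0.0248 0.3185]
```

>>> {"fn": "send_rows", "kwargs": {
  "series": [
    [[0.8,0.2,0.1,0,0],[0.8,0.2,0.1,0,0],[0,0,0,0,0],[0,0,0,0,0]]
  ]
}}

```text
time_s: 11.5
eef_pos: [0.6504, 0.025, 0.3187]
eef_rot: [[-0.2, 0.98, -0.001], [0.98, 0.2, -0.001], [-0.001, -0.001, -1.0]]
wrist_force: [-11.7, -5.4, 10.8]
width: 0.0116
gripper_force: 30.0
```

```bash
python3 ang.py; python3 - <<'E'
from h import *
f=manip.grab_frame("side");cv2.imwrite("pics/side3.png",cv2.resize(f[110:250,190:310,::-1],None,fx=4.2,fy=4.2,interpolation=cv2.INTER_CUBIC))
E
```

```text
angle 81.03567697214272 r 0.22201347556212983 F [-11.7  -5.4  10.8] [0.6504 0.025  0.3187]
```

View pics/side3.png

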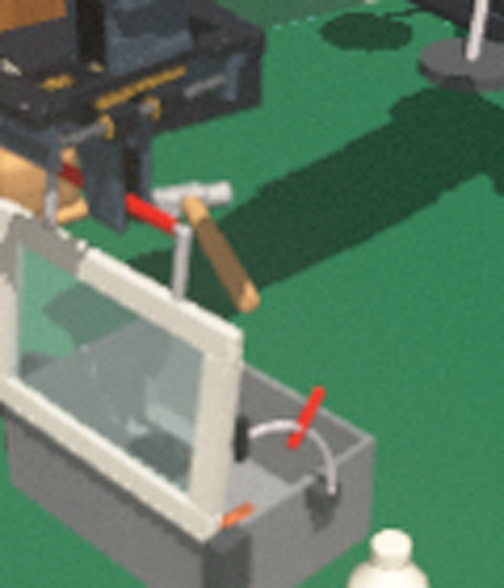

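The lid stands nearly upright, level with the black mark at about (240,437). The force is well above the 2–4 N needed to hold it, so it is against the stop. I'll hold it there.

>>> {"fn": "send_rows", "kwargs": {
  "series": [
    [[0.5,0.1,0,0,0],[0,0,0,0,0],[0,0,0,0,0],[0,0,0,0,0],[0,0,0,0,0],[0,0,0,0,0],[0,0,0,0,0],[0,0,0,0,0]]
  ]
}}

```text
time_s: 12.55
eef_pos: [0.6508, 0.0252, 0.3187]
eef_rot: [[-0.2, 0.98, -0.001], [0.98, 0.2, -0.001], [-0.0, -0.001, -1.0]]
wrist_force: [-12.7, -4.5, 11.0]
width: 0.0115
gripper_force: 30.0
```

>>> {"fn": "send_rows", "kwargs": {
  "series": [
    [[0,0,0,0,0],[0,0,0,0,0],[0,0,0,0,0],[0,0,0,0,0],[0,0,0,0,0],[0,0,0,0,0],[0,0,0,0,0],[0,0,0,0,0]]
  ]
}}

```text
time_s: 13.55
eef_pos: [0.6509, 0.0251, 0.3187]
eef_rot: [[-0.2, 0.98, -0.001], [0.98, 0.2, -0.001], [-0.001, -0.001, -1.0]]
wrist_force: [-11.5, -4.9, 11.6]
width: 0.0113
gripper_force: 30.0
```

>>> {"fn": "send_rows", "kwargs": {
  "series": [
    [[0,0,0,0,0],[0,0,0,0,0],[0,0,0,0,0],[0,0,0,0,0],[0,0,0,0,0],[0,0,0,0,0]]
  ]
}}

```text
time_s: 14.3
eef_pos: [0.6509, 0.0251, 0.3187]
eef_rot: [[-0.2, 0.98, -0.001], [0.98, 0.2, -0.001], [-0.001, -0.001, -1.0]]
wrist_force: [-12.5, -5.8, 10.9]
width: 0.0113
gripper_force: 30.0
```

```bash
python3 ang.py; python3 - <<'E'
from h import *
# refine from now: which angle explains lid front corners in both views
import numpy as np
st=[.5,1,1.5]+[2]*12+[1.5,1,.5,.5,.5]+[0]*0
print(sum(st))
a=np.radians(80.8-np.cumsum([0]+st+[.8]));y=np.radians(11.7)
f=-(220*np.cos(a)-6*np.sin(a));v=220*np.sin(a)+6*np.cos(a)
P=np.c_[f*np.cos(y),f*np.sin(y),v];P=(P-P[0]).round(1);d=np.diff(P,axis=0).round(1)
for i in range(0,len(d),8):print(d[i:i+8].tolist(),np.degrees(a[min(i+8,len(d))]))
E
```

```text
angle 81.1461838213493 r 0.22202370236791522 F [-12.5  -5.8  10.9] [0.6509 0.0251 0.3187]
31.0
[[-1.9, -0.4, -0.3], [-3.7, -0.8, -0.5], [-5.5, -1.1, -1.0], [-7.4, -1.5, -1.6], [-7.3, -1.5, -1.8], [-7.3, -1.5, -2.1], [-7.1, -1.5, -2.3], [-7.1, -1.5, -2.6]] 67.8
[[-7.0, -1.4, -2.8], [-6.9, -1.5, -3.1], [-6.8, -1.4, -3.3], [-6.6, -1.4, -3.6], [-6.6, -1.3, -3.8], [-6.4, -1.3, -4.0], [-6.2, -1.3, -4.3], [-4.6, -1.0, -3.3]] 52.3
[[-3.1, -0.6, -2.3], [-1.5, -0.3, -1.1], [-1.4, -0.3, -1.2], [-1.5, -0.3, -1.2], [-2.4, -0.5, -2.0]] 49.0
```

>>> {"fn": "send_rows", "kwargs": {
  "series": [
    [[-1.9,-0.4,-0.3,0,0],[-3.7,-0.8,-0.5,0,0],[-5.5,-1.1,-1,0,0],[-7.4,-1.5,-1.6,0,0],[-7.3,-1.5,-1.8,0,0],[-7.3,-1.5,-2.1,0,0],[-7.1,-1.5,-2.3,0,0],[-7.1,-1.5,-2.6,0,0]]
  ]
}}

```text
time_s: 15.3
eef_pos: [0.6044, 0.0157, 0.3072]
eef_rot: [[-0.2, 0.98, 0.002], [0.98, 0.2, -0.0], [-0.0, 0.002, -1.0]]
wrist_force: [-6.6, -1.2, 14.2]
width: 0.0113
gripper_force: 30.0
```

>>> {"fn": "send_rows", "kwargs": {
  "series": [
    [[-7,-1.4,-2.8,0,0],[-6.9,-1.5,-3.1,0,0],[-6.8,-1.4,-3.3,0,0],[-6.6,-1.4,-3.6,0,0],[-6.6,-1.3,-3.8,0,0],[-6.4,-1.3,-4,0,0],[-6.2,-1.3,-4.3,0,0],[-4.6,-1,-3.3,0,0]]
  ]
}}

```text
time_s: 16.3
eef_pos: [0.552, 0.005, 0.2787]
eef_rot: [[-0.2, 0.98, -0.002], [0.98, 0.2, -0.0], [0.0, -0.002, -1.0]]
wrist_force: [-20.1, -1.7, 23.5]
width: 0.0115
gripper_force: 30.0
```

>>> {"fn": "send_rows", "kwargs": {
  "series": [
    [[-2,-0.4,-1.5,0,0],[-1,-0.2,-0.8,0,0],[0,0,0,0,0],[0,0,0,0,0]]
  ]
}}

```text
time_s: 16.8
eef_pos: [0.5489, 0.0044, 0.2764]
eef_rot: [[-0.2, 0.98, -0.003], [0.98, 0.2, -0.0], [0.0, -0.003, -1.0]]
wrist_force: [-22.5, -3.3, 24.8]
width: 0.0114
gripper_force: 30.0
```

```bash
python3 ang.py; python3 - <<'E'
from h import *
for n,(x,y,w,h) in dict(side=(190,130,120,120),top=(200,130,110,100)).items():
    f=manip.grab_frame(n);cv2.imwrite(f"pics/{n}4.png",cv2.resize(f[y:y+h,x:x+w,::-1],None,fx=5,fy=5,interpolation=cv2.INTER_CUBIC))
E
```

```text
angle 51.81889195151745 r 0.22163537311887413 F [-22.5  -3.3  24.8] [0.5489 0.0044 0.2764]
```

View pics/side4.png

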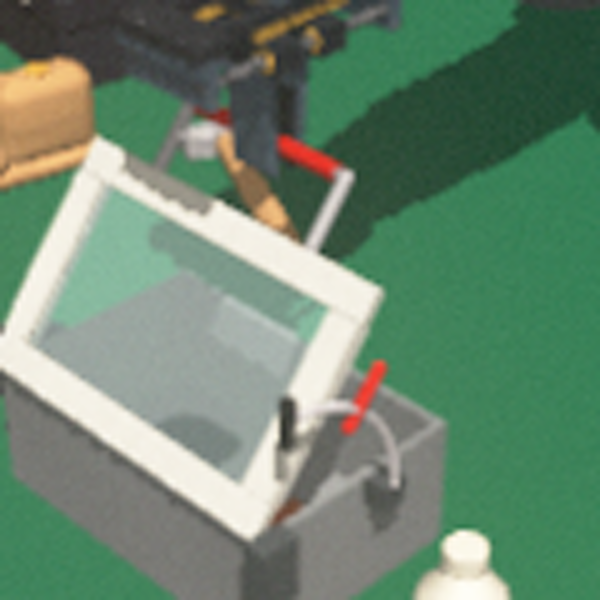

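View pics/top4.png

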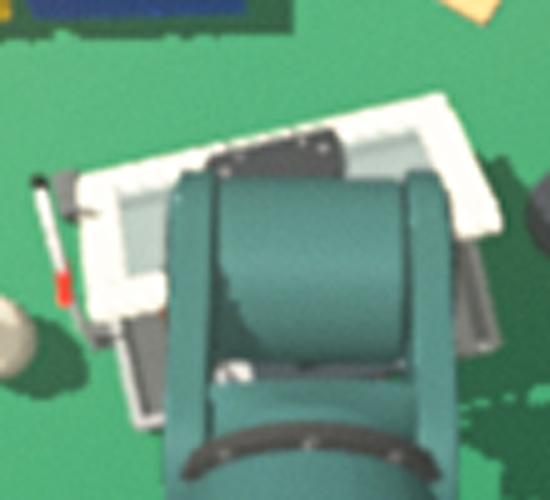

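The side view shows the lid close to the line through the red mark, which spans (380,367) to (348,430). The arm is pushing inward along the lid's radius, so I'll relieve that and then estimate the angle from the image.

>>> {"fn": "send_rows", "kwargs": {
  "series": [
    [[-1,-0.2,1.2,0,0],[-1,-0.2,1.2,0,0],[-0.6,-0.1,0.7,0,0],[0,0,0,0,0],[0,0,0,0,0]]
  ]
}}

```text
time_s: 17.52
eef_pos: [0.5481, 0.0043, 0.2767]
eef_rot: [[-0.2, 0.98, 0.002], [0.98, 0.2, 0.001], [0.0, 0.002, -1.0]]
wrist_force: [15.1, 1.2, -23.4]
width: 0.0113
gripper_force: 30.0
```

```bash
python3 ang.py; cat > im.py <<'E'
from h import *
import sys
x0,y0,s=190,130,5
# lid-frame points in the side view, top outer corners + bar left end
def L(a,P):
    c,s=np.cos(a),np.sin(a); return np.array(P)@np.array([[c,0,-s],[0,1,0],[s,0,c]])
def fit(P,q,ns=("side",),p0=(.6772,.0296,.2046)):
    q=(np.array(q)+.5)/s-.5+[x0,y0]
    r=lambda v:(proj("side",world(np.r_[p0[0]+v[1],p0[1]+v[2],p0[2]],L(v[0],P)))-q)
    k=least_squares(lambda v:np.r_[r(v).ravel(),v[1:]/.003],[.9,0,0],loss="soft_l1")
    print("angle",np.degrees(k.x[0]),k.x[1:],r(k.x).round(1).tolist())
if __name__=="__main__":
    P=[[-.17,.13,.012],[-.17,-.13,.012],[0,.13,.012],[-.22,.062,.006]]
    fit(P,[(382,292),(100,135),(255,540),(338,174)])
E
sed -i 's/\[\[c,0,-s\]/[[c,0,-s]/' im.py; python3 im.py
```

```text
angle 51.69242401933302 r 0.22233413069484004 F [ 15.1   1.2 -23.4] [0.5481 0.0043 0.2767]
angle 51.14307371670468 [-8.13606207e-04 -7.23552360e-05] [[-0.1, -0.8], [-0.4, 0.5], [-0.3, 0.6], [0.6, -0.1]]
```

>>> {"fn": "send_rows", "kwargs": {
  "series": [
    [[0.5,0.1,-0.7,0,0],[0.5,0.1,-0.7,0,0],[-1,-0.2,-0.8,0,0],[-1,-0.2,-0.8,0,0],[-1,-0.2,-0.8,0,0],[-0.8,-0.2,-0.7,0,0],[0,0,0,0,0],[0,0,0,0,0]]
  ]
}}

```text
time_s: 18.52
eef_pos: [0.5446, 0.0035, 0.2735]
eef_rot: [[-0.2, 0.98, -0.0], [0.98, 0.2, 0.0], [0.0, -0.0, -1.0]]
wrist_force: [-2.8, 1.3, -0.3]
width: 0.0111
gripper_force: 30.0
```

```bash
python3 ang.py; python3 - <<'E'
from h import *
f=manip.grab_frame("side");cv2.imwrite("pics/side5.png",cv2.resize(f[130:250,190:310,::-1],None,fx=5,fy=5,interpolation=cv2.INTER_CUBIC))
E
```

```text
angle 50.45790698002389 r 0.2219857850480522 F [-2.8  1.3 -0.3] [0.5446 0.0035 0.2735]
```

View pics/side5.png

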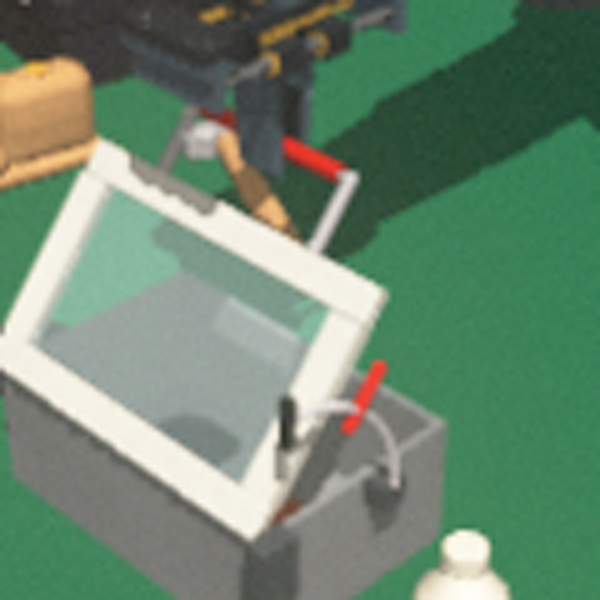

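The lid's front corners are now at (386,293) and (101,137), and the bar's left end is at (342,176).

```bash
python3 - <<'E'
from im import *
P=[[-.17,.13,.012],[-.17,-.13,.012],[0,.13,.012],[-.22,.062,.006]]
fit(P,[(386,293),(101,137),(255,540),(342,176)])
T=np.array([[.4623,-.0131,.1049],[.4689,-.0117,.1548],[.4957,-.0063,.218],[.5405,.0027,.2699],[.5995,.0147,.3054],[.6382,.0225,.3168],[.647,.0243,.3182],[.5446,.0035,.2735]])
y=np.radians(11.6);s=T[:,:2]@[np.cos(y),np.sin(y)]
k=least_squares(lambda v:np.hypot(s-v[0],T[:,2]-v[1])-.22008,[.68,.1]).x
a=np.degrees(np.arctan2(T[:,2]-k[1],k[0]-s))-1.56;print(k,a.round(2),(np.hypot(s-k[0],T[:,2]-k[1])-.22008).round(4))
E
```

```text
angle 50.089014319894524 [-0.00060171  0.0001254 ] [[-0.4, -0.8], [-0.0, 0.4], [-0.3, 0.6], [0.5, -0.1]]
[0.6702714  0.10042508] [-0.39 12.74 30.74 48.83 67.11 77.82 80.18 50.26] [ 0.      0.     -0.0001 -0.0001 -0.      0.0001 -0.      0.0001]
```

The angle estimates agree at about 50.1 to 50.5 degrees. I'll make a small trim, let it settle, and hand in.

>>> {"fn": "send_rows", "kwargs": {
  "series": [
    [[-0.6,-0.1,-0.5,0,0],[0,0,0,0,0],[0,0,0,0,0],[0,0,0,0,0],[0,0,0,0,0],[0,0,0,0,0]]
  ]
}}

```text
time_s: 19.32
eef_pos: [0.544, 0.0034, 0.273]
eef_rot: [[-0.2, 0.98, -0.0], [0.98, 0.2, 0.0], [0.0, -0.0, -1.0]]
wrist_force: [-4.2, 3.0, 1.5]
width: 0.0112
gripper_force: 30.0
```

```bash
python3 ang.py; python3 -c "
from station import manip
print(manip.hand_in())"
```

```text
angle 50.25500874515207 r 0.2219579781138856 F [-4.2  3.   1.5] [0.544  0.0034 0.273 ]
the job is handed in; nothing more can be done
None
```

I opened the lid to its stop, held it there for over two seconds, and lowered it to about 50 degrees. I handed the job in at 19.3 s with the bar still gripped and the lid still; the hand-in gave no verdict.

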